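# Memo-board clamp back into its notch

## Task

Put the self-closing spring clamp from its rest back on the memo board: pinch its two paddles so that the jaws open, lift it off the rest and lower it astride the board's top edge, then feel gently along the edge until it drops into the notch. There let go, so that the clamp sits upright and fully down in the notch with its jaws gripping the board. Never push or drag hard on the board (no more than about 1.5 kg of force), and leave the other things on the desk where they are.

Things in the scene. Friction and masses are not known exactly. Their poses are not given: they have to be found in the camera images.
- clamp: Self-closing spring clamp, about 90 g: grey housing 26 (x) x 26 (y) x 34 (z) mm, two steel jaws below, two black paddles above. Origin at the throat (clamp_throat), z up, x = the way paddles and jaws move, y = along the edge it straddles; half a turn about z changes nothing. It starts astride the fin of its rest, throat on the fin's top.
- clamp_throat (a point): Centre of the housing's flat underside, between the jaws: the face that bears on an edge; its rims are rounded by 3 mm. The jaws are 5 mm thick, 26 mm wide (y) and reach 26 mm below this point; they are 4 mm apart closed and 18 mm apart fully open. Axes as the clamp's.
- clamp_paddles (a point): Point 40 mm above the throat, midway between the upright paddles, where to pinch. Each paddle is 26 mm wide (y) and reaches from 24 to 58 mm above the throat; over their outer faces 50 mm at rest, 36 mm fully squeezed. Pinching them along x opens the jaws by as much. Springs resist with 4 N at rest, 9 N at the full-squeeze stop; a 20 to 30 N pinch holds it firmly open.
- clamp_arm1 (a joint): travel of one paddle and its jaw, m: 0 = closed (jaws 4 mm apart), 0.007 = fully squeezed (jaws 18 mm apart), 0.002 = jaws gripping the 8 mm board
- clamp_arm2 (a joint): the same for the other paddle and jaw; the two always move equally
- rest: The clamp's rest, fixed: wooden foot 60x64x8 mm with an upright steel fin 3 mm thick (x) and 44 mm long (y), whose top is 40 mm above the desk. Origin at the centre of its underside, z up.
- stand: Wooden foot of the memo board, fixed: 90 (x) x 250 (y) mm with two rails up to 32 mm high that hold the board upright in the plane x = 0. Origin at the centre of its underside, x across the board, y along it, z up. The board may stand up to 35 mm either way along the foot (y), differently each time; that shift is not measured.
- stand_edge (a point): Point of the foot's frame 95 mm above its origin, at the height of the board's top edge. The plain wooden board is 8 mm thick, 200 mm long; half-way along it the edge has a square notch 31 mm long and 8 mm deep. The notch's middle lies within 35 mm of this point along y: see or feel where. The board sits on rubber, sinks 1 mm per 2 N and does not shift along y under light forces.
- eraser: bystander: white eraser in a card sleeve, 22x56x13 mm; origin at the centre of its underside. To be left where it is.
- binder_clip: bystander: black binder clip standing on its spine, 32x18x35 mm; origin at the centre of its underside. To be left where it is.
- tape_roll: bystander: roll of brown tape lying flat, 94x92x48 mm; origin at the centre of its underside. To be left where it is.
- usb_stick: bystander: USB stick, 56x19x9 mm; origin at the centre of its underside. To be left where it is.
- cream_tube: bystander: tube of hand cream, 32x116x22 mm; origin at the centre of its underside. To be left where it is.
- ball_pen: bystander: ball pen, 12x145x9 mm; origin at the centre of its underside. To be left where it is.
Mind the look-alikes: they are no part of the job. Leave any blue or pink look-alike of the clamp alone.

How it is judged:
By the outcome, as a careful person would: the job done as asked, in the order asked, and still so for the second after the job is handed in, with the robot touching nothing.
It also fails if it takes over 58 s, if anything falls off the work surface, if the arm or the gripper's body presses on something with over 40 N, if the wrist force passes 120 N, or if a joint passes its speed limit or range.

## Robot

A 6-joint arm with a two-finger parallel gripper is mounted at the origin on a cart in front of the work surface, level with it; the furniture and walls round the work are solid. World frame = base frame: x ahead of the robot, y to its left, z up, the work surface at z = 0. Lengths are in mm, angles in rad, forces in N, time in s.
With the tool pointing down it reaches from about 400 to 925 mm from the base axis. Payload 12.5 kg.
Tool frame: the origin (TCP) lies midway between the tips of the shut fingers; the grasp point (between the pads) lies 19 mm behind it; z points along the fingers, y is the line along which they close (so a half turn about z gives the same grasp; the last joint's range is limited). The gripper opens to 95 mm and grips with 3 to 60 N. Pads are 20 mm wide; open, the fingers measure 119 mm over their backs; the gripper's body (75 mm by 180 mm) begins 59 mm behind the grasp point.
Start: joints at [1.22, 0.491, 1.559, -0, 1.092, -0.106], TCP at [151.458, 606.389, 214.661] pointing down, gripper open.
Joint ranges: [-3.1, 3.1], [-0.84, 2.19], [0.05, 2.79], [-1.13, 4.28], [0.06, 2.93], [-2.69, 2.69]. Speed limits (rad/s): [2.22, 2.22, 2.79, 3.14, 3.14, 3.14].

## Interface

Orientations are given as [roll, pitch, yaw] about the fixed x, y, z axes, in that order (R = Rz(yaw) Ry(pitch) Rx(roll)).
In Python, from cell import env gives the robot as it stands.
- The arm moves only by the tool arm_command, never from a script. Its argument "targets" is a list of rows, each a list of 5 numbers: the shift along the tool's x, y, z in mm, then the turn about the tool's z in degrees, then the opening, from 0 (shut) to 1 (fully open). In form: [[tx, ty, tz, roll, fingers], ...]. A call has 1 to 5 rows; each row is the pose to reach, as a shift and turn from the pose commanded when the call began, along the tool's axes at that moment; what a row does not reach only later rows make up. A row lasts 1/10 s, in which the tool goes at most 50 mm and 8.59 degrees, less where a joint would pass 70% of its speed; a pose out of reach is approached as far as the arm can. A call with a gripper value outside its range is refused whole. The fingers move at their own pace and stop on an object; the grip force is fixed at half the most. Time passes only in rows, so rows that repeat a pose let the fingers close. It gives the time, the measured TCP pose, the force, the opening and the grip force at its end, in the units of the state.
- env.state(): the state, without advancing time (a new reading comes with each control period).
- env.read_camera(name): name is "scene" or "top" or "wrist"; returns a dict with "frame" (400x640x3 uint8, red, green, blue), "vertical_fov" (degrees; the focal length in pixels is half the picture's height over the tangent of half this angle, whatever the lens; pixels are square), "cx", "cy" (the principal point, pixels), "k1" (the pictures are not rectified: a ray, as slopes to the right and down, at radius r is drawn at 1 + k1 r^2 times it, then the intrinsics apply), "world_from_camera" (4x4, takes a point from camera to world coordinates); the wrist camera has in their place "hand_eye" (4x4, takes a point from camera to tool coordinates, whose origin is the TCP and whose axes are the flange's). Camera axes: x right, y down, z forward; pixel columns grow to the right and rows downward; lengths in mm; the calibration is good to about 2 mm. A picture is of the moment at which its call begins: read the wrist's pose just before it. There is no depth.
- env.job_done(): hands the job in; it is judged then, once.
The state is a dict: "t": time; "joints": joint angles; "qvel": joint speeds; "tau": joint torques, N m; "eef_pos": TCP position; "tcp_rot": TCP orientation; "ft_force": force on the tool from outside, world axes, zero at the start; "moment": the same for the moment, N m; "opening": opening from 0.0 (shut) to 1.0 (fully open); "grip_force": force on a finger pad.
Only numpy, scipy, OpenCV 4.12 (cv2) and the standard library are available. Lean on these libraries where they do the work, as an engineer would, in place of code of your own. Each camera call takes 0.05 s, during which the arm holds its last target. There are 200 camera calls.

## Working session

There is one attempt and no reset: what is moved stays moved. The work goes in short steps, Python scripts to look and compute and a tool call to move; the robot and the scene stay as the last step left them, time stands still between calls to the robot, and variables do not carry over. Pictures are saved under pics/ and viewed, at most 11 in all, crops included, and the job is handed in when it is done.

Besides the shell and the picture viewer there is one more tool, called after ">>>" as name([rows], argument=value, ...), one row to a line, values as JSON. arm_command: Moves the arm, as the interface text tells. Its arguments: {"type":"object","properties":{"targets":{"type":"array","items":{"type":"array","items":{"type":"number"}}}},"required":["targets"]}

```bash
mkdir -p pics; cat > h.py <<'E'
import numpy as np, cv2
from cell import env
from scipy.spatial.transform import Rotation as R
def tool():
    s=env.state(); T=np.eye(4); T[:3,:3]=R.from_euler('xyz',s['tcp_rot']).as_matrix(); T[:3,3]=s['eef_pos']; return T
def cam(n):
    T=tool(); c=env.read_camera(n)
    c['T']=T@np.array(c['hand_eye']) if n=='wrist' else np.array(c['world_from_camera'])
    c['f']=200/np.tan(np.radians(c['vertical_fov'])/2); return c
def ray(c,u,v):
    K=np.array([[c['f'],0,c['cx']],[0,c['f'],c['cy']],[0,0,1]])
    p=cv2.undistortPoints(np.array([[[u,v]]],float),K,np.array([c['k1'],0,0,0,0]),None,None,None)[0,0] if False else cv2.undistortPoints(np.array([[[u,v]]],float),K,np.array([c['k1'],0,0,0.]))[0,0]
    return c['T'][:3,3], c['T'][:3,:3]@np.array([p[0],p[1],1])
def plane(c,u,v,z):
    o,d=ray(c,u,v); return (o+d*(z-o[2])/d[2]).round(1)
def tri(c1,p1,c2,p2):
    o1,d1=ray(c1,*p1);o2,d2=ray(c2,*p2)
    t=np.linalg.lstsq(np.c_[d1,-d2],o2-o1,rcond=None)[0]
    a,b=o1+d1*t[0],o2+d2*t[1]; return ((a+b)/2).round(1),round(np.linalg.norm(a-b),1)
def proj(c,P):
    T=np.linalg.inv(c['T']); rv=cv2.Rodrigues(T[:3,:3])[0]
    K=np.array([[c['f'],0,c['cx']],[0,c['f'],c['cy']],[0,0,1]])
    return cv2.projectPoints(np.array([P],float),rv,T[:3,3],K,np.array([c['k1'],0,0,0.]))[0][0,0].round(1)
def save(c,n): cv2.imwrite(f'pics/{n}.png',c['frame'][:,:,::-1])
E
python3 - <<'E'
from h import *
import pickle
cs={n:cam(n) for n in('scene','top','wrist')}
pickle.dump(cs,open('cs.pkl','wb'))
for n,c in cs.items():
    save(c,n); print(n,c['f'],c['k1'],c['T'].round(2).tolist())
im=np.vstack([cs['scene']['frame'],cs['top']['frame']])[:,:,::-1]
cv2.imwrite('pics/both.png',cv2.resize(im,(480,600)))
print(env.state())
E
```

```text
scene 463.2675114314899 -0.1154451030733454 [[0.56, -0.48, 0.68, -425.84], [-0.83, -0.34, 0.44, -667.1], [0.02, -0.81, -0.59, 905.3], [0.0, 0.0, 0.0, 1.0]]
top 404.0423688106799 0.009042818613225154 [[-0.01, -0.99, 0.14, 340.86], [-1.0, 0.01, -0.01, -50.92], [0.01, -0.14, -0.99, 1223.64], [0.0, 0.0, 0.0, 1.0]]
wrist 341.9158752950976 -0.03108320577515143 [[0.24, 0.94, 0.23, 86.95], [0.97, -0.24, -0.06, 623.32], [-0.0, 0.24, -0.97, 384.92], [0.0, 0.0, 0.0, 1.0]]
{'t': 0.15, 'joints': array([ 1.22040019e+00,  4.91400601e-01,  1.55932037e+00, -1.92704132e-05,
        1.09171170e+00, -1.05612265e-01]), 'qvel': array([-0.00054884, -0.002345  , -0.00176029,  0.00110007, -0.00162985,
       -0.00240032]), 'tau': array([ 1.48828407e-03, -6.12898421e+01, -2.58277148e+01,  6.92933961e-02,
        4.73168981e-02, -9.27380984e-05]), 'eef_pos': array([151.39227519, 606.19515082, 214.20496651]), 'tcp_rot': array([-3.14075552e+00, -7.15526140e-05,  2.89681764e+00]), 'ft_force': array([ 0.75054833, -0.3320489 ,  0.02020288]), 'moment': array([ 0.01477606, -0.00164501, -0.00420448]), 'grip_force': 0.0, 'opening': 0.9990353309863353}
```

View pics/scene.png

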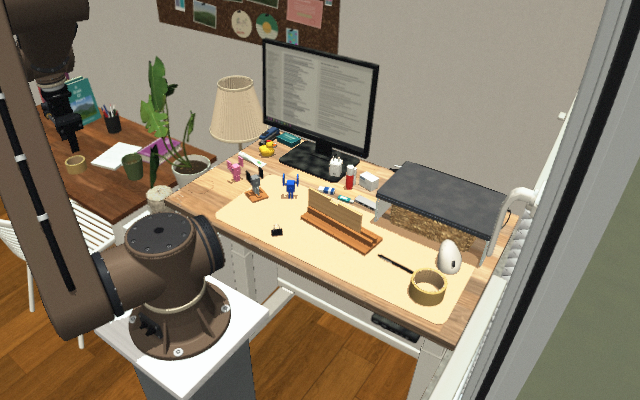

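View pics/top.png

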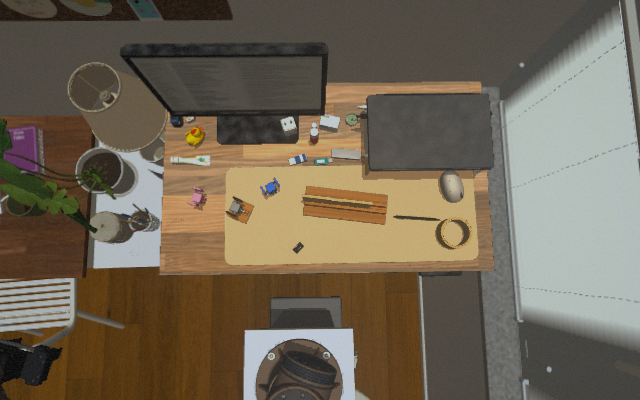

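Candidates: grey clamp on a wooden foot at scene (255,185) / top (236,207); blue look-alike at (290,186) / (270,187); pink at (236,172) / (198,198). The grey one with the wooden foot fits. The board and stand are at scene (340,220) / top (345,205). I'll confirm in an enlarged crop.

```bash
python3 - <<'E'
import pickle; from h import *
cs=pickle.load(open('cs.pkl','rb'))
a=cv2.resize(cs['scene']['frame'][150:260,225:395],None,fx=4.4,fy=4.4,interpolation=3)[:300*2]
b=cs['top']['frame'][170:235,220:400]
a=cv2.resize(cs['scene']['frame'][155:255,225:390],(594,360),interpolation=3); b=cv2.resize(b,(594,214),interpolation=3)
cv2.imwrite('pics/crop.png',np.vstack([a,b])[:,:,::-1])
E
```

```text
(no output)
```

View pics/crop.png

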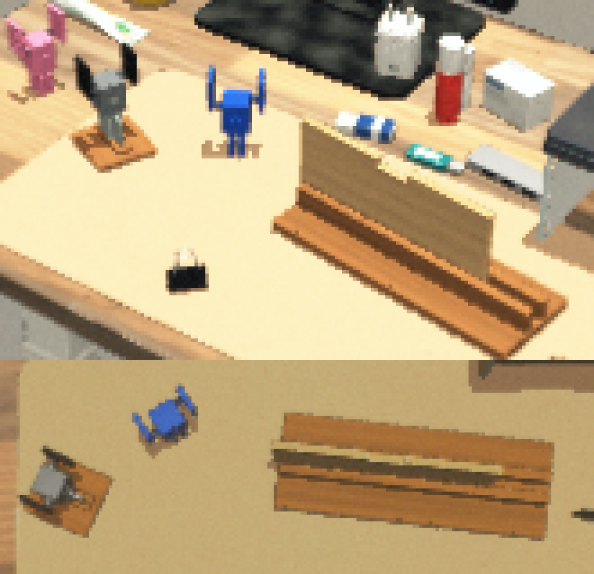

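Grey clamp with black paddles stands on its wooden foot (crop 105,100); the board has a notch at scene about (335,201), with board ends at (308,188) and (362,213).

```bash
python3 - <<'E'
import pickle; from h import *
cs=pickle.load(open('cs.pkl','rb')); s,t,w=cs['scene'],cs['top'],cs['wrist']
print('board L',tri(s,(308.3,188.6),t,(302.4,197)),'R',tri(s,(361.8,213),t,(373,203)))
print('L95',plane(s,308.3,188.6,95),plane(t,302.4,197,95),'R95',plane(s,361.8,213,95),plane(t,373,203,95))
print('notch95',plane(s,334.9,200.7,95))
# foot of stand corners in top
for p in [(306,186.5),(387.5,194.5),(386,224),(303,216)]: print('stand',plane(t,*p,10))
for n,p in dict(hs=(256,179),).items(): print(n,plane(s,*p,74))
print('clamp', tri(s,(255.5,178),t,(235,206)))
for p in [(234,195.5),(253.5,206),(246.5,223.5)]: print('rest',plane(t,*p,8))
print('clamp in wrist',proj(w,[plane(s,256,179,74)[0],plane(s,256,179,74)[1],74]))
E
```

```text
board L (array([524.9, -18.1,  92.8]), np.float64(0.6)) R (array([ 503.7, -216.1,  102.4]), np.float64(0.1))
L95 [522.5 -20.1  95. ] [524.4 -17.9  95. ] R95 [ 512.2 -211.9   95. ] [ 504.8 -217.3   95. ]
notch95 [ 517.3 -118.5   95. ]
stand [570.5 -26.7  10. ]
stand [ 542.7 -274.9   10. ]
stand [ 452.6 -267.    10. ]
stand [480.  -16.8  10. ]
hs [493.5 163.   74. ]
clamp (array([505.7, 177. ,  65.7]), np.float64(1.6))
rest [545.6 192.6   8. ]
rest [512.7 133.1   8. ]
rest [459.6 153.7   8. ]
clamp in wrist [ 51.6 522.5]
```

View pics/wrist.png

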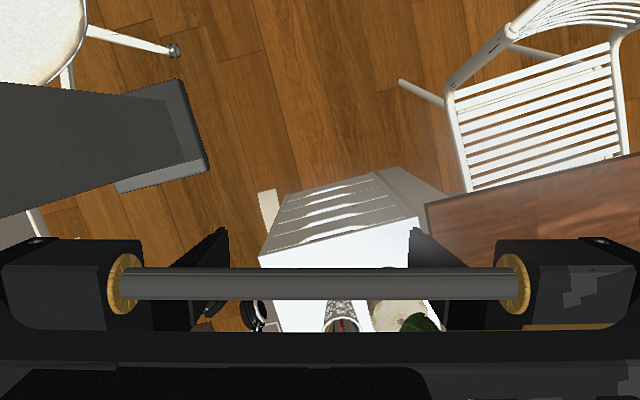

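The wrist view shows only floor and the gripper; the tool is far from the work. Board ends are 199 mm apart as expected and the notch lies near (515,-118). I'm moving above the clamp.

>>> arm_command([
  [-37,-28,-12,8.4,1],
  [-74,-56,-24,16.8,1],
  [-111,-84,-36,25.2,1],
  [-148,-112,-48,33.6,1],
  [-185,-140,-60,42,1],
])

```text
t: 0.65
eef_pos: [297.7, 424.1, 275.0]
tcp_rot: [-3.142, 0.0, 2.158]
ft_force: [0.4, 0.6, -0.1]
opening: 1.001
grip_force: 0.0
```

```bash
cat >> h.py <<'E'
def rel(P,yaw):
    T=tool(); s=env.state(); y=np.degrees(s['tcp_rot'][2])
    print('t',round(s['t'],2),'pos',T[:3,3].round(1),'yaw',round(y,1),'shift',(T[:3,:3].T@(np.array(P)-T[:3,3])).round(1),'turn',round((y-yaw+180)%360-180,1),'F',s['ft_force'].round(1),'op',round(s['opening'],3),'g',round(s['grip_force'],1))
E
python3 -c "
from h import *
rel([503,172,280],65)"
```

```text
t 0.65 pos [297.7 424.1 275. ] yaw 123.6 shift [-323.6   31.2   -5. ] turn 58.6 F [ 0.4  0.6 -0.1] op 1.001 g 0.0
```

>>> arm_command([
  [-47,5,-2,8.4,1],
  [-94,9,-3,16.8,1],
  [-141,14,-4,25.2,1],
  [-188,19,-5,33.6,1],
  [-235,23,-5,42,1],
])

```text
t: 1.15
eef_pos: [448.4, 242.0, 279.8]
tcp_rot: [3.141, -0.0, 1.425]
ft_force: [0.5, 1.0, 0.6]
opening: 0.998
grip_force: 0.0
```

```bash
python3 -c "
from h import *
rel([503,172,280],65)"
```

```text
t 1.15 pos [448.4 242.  279.8] yaw 81.6 shift [-61.3  64.3  -0.2] turn 16.6 F [0.5 1.  0.6] op 0.998 g 0.0
```

>>> arm_command([
  [-30,32,0,8,1],
  [-61,64,0,16,1],
  [-61,64,0,16,1],
])

```text
t: 1.45
eef_pos: [504.7, 170.8, 279.1]
tcp_rot: [3.141, 0.001, 1.143]
ft_force: [-0.4, 0.2, -0.3]
opening: 0.999
grip_force: 0.0
```

```bash
python3 -c "
from h import *
import pickle
rel([503,172,280],65)
w=cam('wrist');save(w,'w1');pickle.dump(w,open('w1.pkl','wb'))
"
```

```text
t 1.45 pos [504.7 170.8 279.1] yaw 65.5 shift [ 0.4 -2.1 -0.9] turn 0.5 F [-0.4  0.2 -0.3] op 0.999 g 0.0
```

View pics/w1.png

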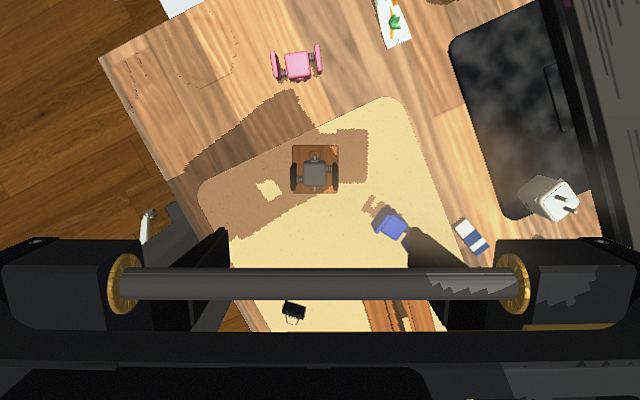

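The view shows the grey clamp on its wooden rest at (315,172), paddles at about (294,177) and (336,177), nearly aligned with the gripper; blue and pink look-alikes are clear of it. Measuring by masks.

```bash
python3 - <<'E'
import pickle; from h import *
w=pickle.load(open('w1.pkl','rb')); f=w['frame']; x0,y0=275,130
c=f[y0:210,x0:360].astype(int)
hsv=cv2.cvtColor(f,cv2.COLOR_RGB2HSV)[y0:210,x0:360]
dark=(c.max(2)<40).astype(np.uint8)
n,l,st,ce=cv2.connectedComponentsWithStats(dark)
for i in range(1,n):
    if st[i,4]>20: print('dark',st[i]+[x0,y0,0,0,0],ce[i]+[x0,y0], cv2.minAreaRect(np.argwhere(l==i)[:,::-1].astype(np.float32)))
grey=((c.max(2)-c.min(2)<22)&(c.max(2)>50)).astype(np.uint8)
n,l,st,ce=cv2.connectedComponentsWithStats(grey)
for i in range(1,n):
    if st[i,4]>50: print('grey',st[i]+[x0,y0,0,0,0],ce[i]+[x0,y0])
for p in [(291,146),(338,146),(338,193),(291,193)]: print('foot',plane(w,*p,8))
cv2.imwrite('pics/w1c.png',cv2.resize(f[y0:210,x0:360],None,fx=7,fy=7,interpolation=cv2.INTER_NEAREST)[:,:,::-1])
E
```

```text
grey [297 154  36  31 584] [313.97089041 170.90068493]
foot [486.6 215.6   8. ]
foot [541.4 190.6   8. ]
foot [516.5 134.3   8. ]
foot [460.  160.1   8. ]
```

View pics/w1c.png

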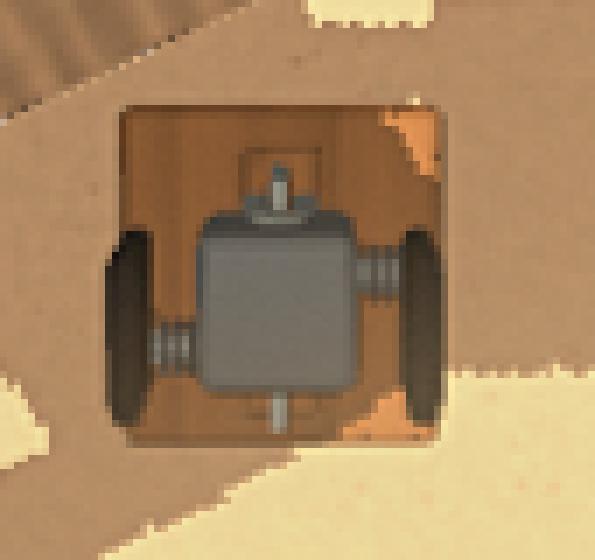

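The crop confirms the grey clamp with black paddles: housing top centred at about (315,174), paddle outer faces at columns 290 and 338.6, and edges parallel to the image so yaw is aligned.

```bash
python3 - <<'E'
import pickle; from h import *
w=pickle.load(open('w1.pkl','rb')); s=pickle.load(open('cs.pkl','rb'))['scene']
print('housing',plane(w,314.8,174.1,74),'pad',plane(w,314.3,178.2,98),plane(w,290,178.2,98),plane(w,338.6,178.2,98))
print('foot centre',plane(w,314.8,169.5,8))
# two-view height: tops of paddles in scene crop: near (86,45)/3.6, far (128,48)/3.6
L=(225+91/3.6,155+47/3.6)
print(proj(s,plane(w,314.8,174.1,74)))
print(tri(s,(225+107/3.6,155+78/3.6),w,(314.8,174.1)))
for n,p in dict(a=(116/3.6+225,45/3.6+155),b=(86/3.6+225,58/3.6+155)).items(): print(n,p)
print(tri(s,(225+86/3.6,155+50/3.6),w,(293,178)),tri(s,(225+122/3.6,155+47/3.6),w,(336,178)))
P=np.array(plane(w,314.8,174.1,74)); rel([P[0],P[1],62],65.5)
E
```

```text
housing [504.2 179.3  74. ] pad [503.7 178.9  98. ] [480.7 189.5  98. ] [526.7 168.4  98. ]
foot centre [501.7 175.4   8. ]
[254.3 175.8]
(array([504.3, 178.4,  71. ]), np.float64(1.1))
a (257.22222222222223, 167.5)
b (248.88888888888889, 171.11111111111111)
(array([486.5, 187.6, 106.6]), np.float64(5.1)) (array([522.8, 171.2,  97.6]), np.float64(4.2))
t 1.5 pos [503.3 172.5 279.1] yaw 65.7 shift [  6.7  -1.9 217.1] turn 0.2 F [-0.  -0.1 -0.3] op 0.996 g 0.0
```

>>> arm_command([
  [6.5,-1.5,40,0,1],
  [6.5,-1.5,85,0,1],
  [6.5,-1.5,130,0,1],
  [6.5,-1.5,175,0,1],
  [6.5,-1.5,190,0,1],
])

```text
t: 2.0
eef_pos: [501.0, 181.5, 86.0]
tcp_rot: [-3.137, 0.003, 1.154]
ft_force: [-0.3, -0.0, 1.1]
opening: 0.998
grip_force: 0.0
```

>>> arm_command([
  [0,0,14,0,1],
  [0,0,28,0,1],
  [0,0,28,0,1],
])

```text
t: 2.3
eef_pos: [502.1, 181.6, 60.3]
tcp_rot: [-3.139, 0.002, 1.154]
ft_force: [-0.2, -0.1, -0.1]
opening: 1.001
grip_force: 0.0
```

```bash
python3 - <<'E'
import pickle; from h import *
rel([504,178.5,61],65.5)
w=cam('wrist');save(w,'w2');pickle.dump(w,open('w2.pkl','wb'))
E
```

```text
t 2.3 pos [502.1 181.6  60.3] yaw 66.1 shift [-2.1  3.  -0.7] turn 0.6 F [-0.2 -0.1 -0.1] op 1.001 g 0.0
```

View pics/w2.png

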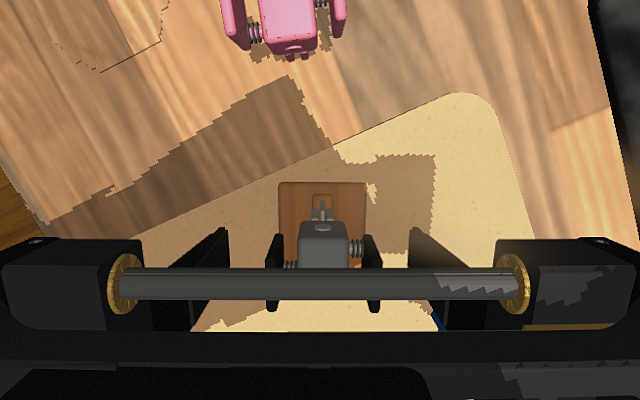

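The clamp stands between the fingers, paddles at columns 273 and 372, midway 323 against finger mid 320; shift about 2 mm and close.

>>> arm_command([
  [-2,2,0,0,1],
  [-2,2,0,0,0.5],
  [-2,2,0,0,0.1],
  [-2,2,0,0,0.1],
  [-2,2,0,0,0.1],
])

```text
t: 2.85
eef_pos: [504.6, 178.3, 61.9]
tcp_rot: [3.141, -0.0, 1.151]
ft_force: [-0.1, 0.6, 0.0]
opening: 0.722
grip_force: 0.0
```

>>> arm_command([
  [0,0,0,0,0.1],
  [0,0,0,0,0.1],
  [0,0,0,0,0.1],
  [0,0,0,0,0.1],
])

```text
t: 3.25
eef_pos: [504.5, 178.3, 61.6]
tcp_rot: [-3.141, 0.0, 1.151]
ft_force: [-0.1, 0.1, 0.8]
opening: 0.384
grip_force: 8.7
```

>>> arm_command([
  [0,0,0,0,0.1],
  [0,0,0,0,0.1],
  [0,0,0,0,0.1],
])

```text
t: 3.55
eef_pos: [504.6, 178.3, 61.8]
tcp_rot: [3.141, -0.0, 1.151]
ft_force: [-1.0, -0.8, 5.1]
opening: 0.359
grip_force: 30.0
```

>>> arm_command([
  [0,0,-15,0,0.1],
  [0,0,-40,0,0.1],
  [0,0,-80,0,0.1],
  [0,0,-120,0,0.1],
  [0,0,-120,0,0.1],
])

```text
t: 4.05
eef_pos: [506.4, 178.8, 186.0]
tcp_rot: [3.135, -0.005, 1.152]
ft_force: [0.7, -0.8, -1.6]
opening: 0.366
grip_force: 30.0
```

```bash
python3 - <<'E'
import pickle; from h import *
rel([515,-118,180],84)
w=cam('wrist');save(w,'w3')
s=cam('scene');save(s,'s3')
c=cv2.resize(s['frame'][100:260,200:400],(800,640))[:400]
a=cv2.resize(w['frame'][150:350,180:460],(420,300)); b=cv2.resize(s['frame'][130:230,215:345],(390,300),interpolation=3)
cv2.imwrite('pics/c3.png',np.hstack([b,cv2.resize(a,(410,300))])[:,:,::-1])
E
```

```text
t 4.05 pos [506.4 178.8 186. ] yaw 66.0 shift [-267.6  128.6    5.5] turn -18.0 F [ 0.7 -0.8 -1.6] op 0.366 g 30.0
```

View pics/c3.png

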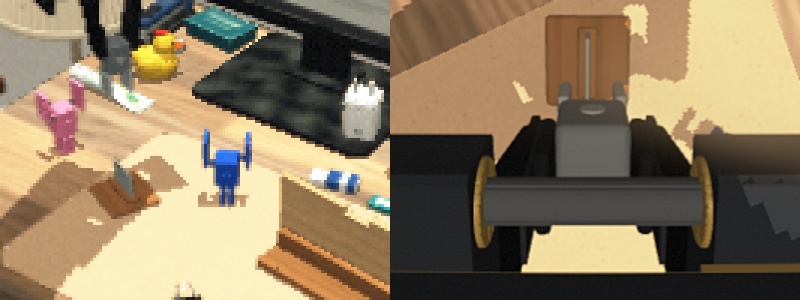

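The clamp is lifted clear, jaws open (wrist crop shows both jaws and the empty fin). Moving beyond the notch so the wrist camera can see it.

>>> arm_command([
  [-35,16,0,0,0.1],
  [-76,34,0,0,0.1],
  [-117,53,0,0,0.1],
  [-158,71,0,0,0.1],
  [-200,90,0,0,0.1],
])

```text
t: 4.65
eef_pos: [504.4, -42.6, 180.0]
tcp_rot: [-3.139, 0.0, 1.152]
ft_force: [0.2, 0.2, -1.8]
opening: 0.363
grip_force: 30.0
```

>>> arm_command([
  [-40,19,0,-6,0.1],
  [-80,38,0,-12,0.1],
  [-110,50,0,-18,0.1],
  [-125,57,0,-18,0.1],
  [-125,57,0,-18,0.1],
])

```text
t: 5.15
eef_pos: [506.1, -179.7, 180.2]
tcp_rot: [-3.14, -0.001, 1.461]
ft_force: [-0.3, 0.9, -0.5]
opening: 0.362
grip_force: 30.0
```

```bash
python3 - <<'E'
import pickle; from h import *
rel([515,-118,186],84)
w=cam('wrist');save(w,'w4');pickle.dump(w,open('w4.pkl','wb'))
print(proj(w,[515,-118,95]))
E
```

```text
t 5.15 pos [ 506.1 -179.7  180.2] yaw 83.7 shift [62.4  2.1 -5.8] turn -0.3 F [-0.3  0.9 -0.5] op 0.362 g 30.0
[321.3 125.9]
```

View pics/w4.png

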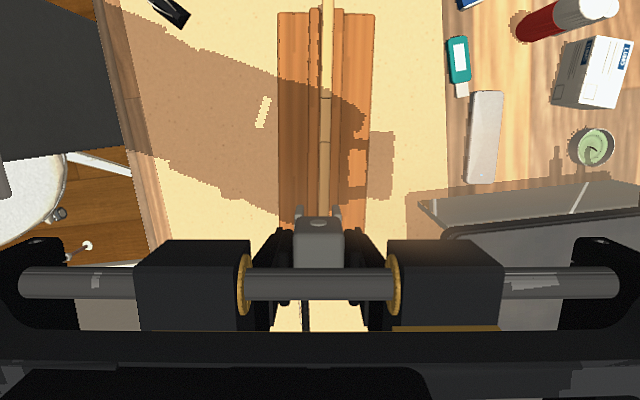

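Board edge runs up the image at column about 326, with the notch's dark lips at rows about 98 and 142. Measuring these precisely.

```bash
python3 - <<'E'
import pickle; from h import *
w=pickle.load(open('w4.pkl','rb')); s=pickle.load(open('cs.pkl','rb'))['scene']; f=w['frame'].astype(int)
g=f.sum(2)//3
print([ (r,int(g[r,323:328].mean())) for r in range(84,160)])
for r in (20,60,90,110,120,130,150,175): print(r,[int(v) for v in g[r,314:340]])
E
```

```text
[(84, 207), (85, 209), (86, 203), (87, 207), (88, 166), (89, 141), (90, 141), (91, 141), (92, 142), (93, 142), (94, 142), (95, 144), (96, 141), (97, 112), (98, 68), (99, 145), (100, 140), (101, 138), (102, 138), (103, 139), (104, 138), (105, 139), (106, 138), (107, 138), (108, 138), (109, 138), (110, 138), (111, 138), (112, 139), (113, 138), (114, 139), (115, 139), (116, 138), (117, 139), (118, 138), (119, 139), (120, 138), (121, 139), (122, 138), (123, 139), (124, 138), (125, 139), (126, 139), (127, 138), (128, 138), (129, 139), (130, 139), (131, 138), (132, 139), (133, 138), (134, 139), (135, 139), (136, 138), (137, 139), (138, 139), (139, 140), (140, 138), (141, 107), (142, 105), (143, 133), (144, 138), (145, 136), (146, 135), (147, 136), (148, 136), (149, 136), (150, 135), (151, 136), (152, 135), (153, 135), (154, 136), (155, 135), (156, 135), (157, 135), (158, 134), (159, 135)]
20 [140, 139, 143, 146, 139, 68, 67, 87, 108, 183, 214, 208, 206, 205, 205, 204, 203, 200, 185, 151, 125, 141, 141, 140, 139, 142]
60 [147, 154, 148, 86, 85, 76, 66, 120, 205, 209, 207, 207, 207, 206, 205, 206, 204, 188, 147, 109, 140, 142, 143, 147, 150, 153]
90 [94, 97, 101, 96, 81, 66, 91, 120, 140, 146, 140, 141, 140, 140, 134, 169, 213, 172, 106, 145, 140, 142, 147, 151, 154, 155]
110 [98, 100, 99, 94, 80, 57, 87, 140, 142, 141, 141, 139, 137, 136, 135, 135, 111, 65, 94, 95, 97, 99, 99, 99, 101, 97]
120 [98, 99, 98, 91, 77, 72, 99, 144, 143, 141, 140, 138, 137, 137, 137, 137, 114, 75, 95, 97, 98, 99, 99, 98, 98, 92]
130 [99, 100, 99, 86, 75, 88, 107, 148, 144, 142, 140, 139, 139, 138, 136, 130, 91, 81, 95, 98, 100, 99, 99, 98, 99, 85]
150 [97, 99, 97, 79, 58, 84, 130, 138, 141, 139, 136, 135, 133, 132, 132, 111, 79, 93, 97, 98, 99, 99, 99, 97, 94, 82]
175 [99, 99, 95, 84, 77, 95, 133, 142, 140, 138, 135, 134, 132, 129, 121, 105, 95, 103, 102, 102, 101, 101, 102, 99, 92, 84]
```

```bash
python3 - <<'E'
import pickle; from h import *
w=pickle.load(open('w4.pkl','rb')); s=pickle.load(open('cs.pkl','rb'))['scene']
a,b=plane(w,325.5,98,95),plane(w,325.5,142.3,95); m=(a+b)/2
print('lips',a,b,np.linalg.norm(a-b),'mid',m)
print('cam',w['T'][:3,3])
for r,l,rr in((20,322.7,333),(60,321.6,331.7),(90,321,330.5),(150,319.8,329.3),(175,319.6,328.5)):
    L,Rr=plane(w,l,r,95),plane(w,rr,r,95); print(r,L,Rr,(L+Rr)/2)
m0=m
print('scene proj of lips',proj(s,a),proj(s,b))
# height check by two views: scene notch pixels
print(tri(s,(334.9,200.7),w,(325.5,120)))
T=tool(); print('mid in tool',T[:3,:3].T@(np.array([m[0],m[1],95])-T[:3,3]))
E
```

```text
lips [520.2 -98.8  95. ] [ 516.8 -130.1   95. ] 31.48412298286234 mid [ 518.5  -114.45   95.  ]
cam [ 513.83434522 -112.85365606  351.0001429 ]
20 [523.7 -47.1  95. ] [530.8 -47.9  95. ] [527.25 -47.5   95.  ]
60 [520.2 -72.8  95. ] [527.2 -73.6  95. ] [523.7 -73.2  95. ]
90 [517.6 -92.9  95. ] [524.3 -93.7  95. ] [520.95 -93.3   95.  ]
150 [ 512.  -135.3   95. ] [ 519.  -136.1   95. ] [ 515.5 -135.7   95. ]
175 [ 509.8 -153.9   95. ] [ 516.5 -154.7   95. ] [ 513.15 -154.3    95.  ]
scene proj of lips [329.8 197.9] [338.2 202.2]
(array([ 519.4, -115.5,   92.5]), np.float64(3.1))
mid in tool [64.91852395  5.56671683 85.45610649]
```

>>> arm_command([
  [15,2,8,0.5,0.1],
  [36,4.3,16,0.7,0.1],
  [36,4.3,28,0.7,0.1],
  [36,4.3,28,0.7,0.1],
  [36,4.3,28,0.7,0.1],
])

```text
t: 5.7
eef_pos: [514.5, -142.7, 153.4]
tcp_rot: [-3.141, -0.0, 1.454]
ft_force: [0.5, -0.3, 0.2]
opening: 0.365
grip_force: 30.0
```

```bash
python3 - <<'E'
import pickle; from h import *
rel([514.4,-144.3,117],83)
w=cam('wrist');save(w,'w5');pickle.dump(w,open('w5.pkl','wb'))
T=tool()
for p in [(0,0,-12),(13,13,-12),(13,-13,-12),(13,9,47),(13,-9,47)]: print(p,proj(w,(T@np.array([*p,1.]))[:3]))
a=w['frame'][120:290,240:410]; cv2.imwrite('pics/w5c.png',cv2.resize(a,(595,595),interpolation=cv2.INTER_NEAREST)[:,:,::-1])
E
```

```text
t 5.7 pos [ 514.5 -142.7  153.4] yaw 83.3 shift [-1.6  0.1 36.4] turn 0.3 F [ 0.5 -0.3  0.2] op 0.365 g 30.0
(0, 0, -12) [318.5 258.8]
(13, 13, -12) [345.1 234. ]
(13, -13, -12) [291.9 234. ]
(13, 9, 47) [332.2 204.5]
(13, -9, 47) [304.7 204.6]
```

View pics/w5c.png

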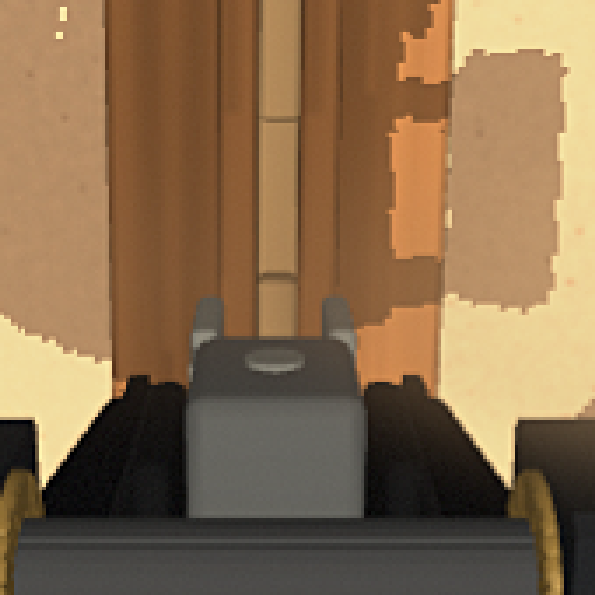

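The board edge (crop cols 258–297) lies midway between the open jaws (222–325) and parallel. Lowering to just above contact, then feeling.

>>> arm_command([
  [-1,0.7,10,0,0.1],
  [-1,0.7,20,0,0.1],
  [-1,0.7,30,0,0.1],
  [-1,0.7,31,0,0.1],
  [-1,0.7,31,0,0.1],
])

```text
t: 6.25
eef_pos: [515.0, -144.2, 122.1]
tcp_rot: [-3.141, -0.0, 1.453]
ft_force: [0.2, -0.5, -1.0]
opening: 0.367
grip_force: 30.0
```

```bash
python3 - <<'E'
import pickle; from h import *
w=pickle.load(open('w5.pkl','rb'))
a,b=plane(w,319,153.7,95),plane(w,319,198.9,95); print(a,b,(a+b)/2,np.linalg.norm(a-b))
m=(a+b)/2; rel([m[0],m[1],117],83)
E
```

```text
[520.2 -98.4  95. ] [ 516.6 -129.2   95. ] [ 518.4 -113.8   95. ] 31.009675909302874
t 6.25 pos [ 515.  -144.2  122.1] yaw 83.3 shift [30.6 -0.1  5.1] turn 0.3 F [ 0.2 -0.5 -1. ] op 0.367 g 30.0
```

>>> arm_command([
  [0,0,2,0,0.1],
  [0,0,3,0,0.1],
  [0,0,4,0,0.1],
  [0,0,4,0,0.1],
])

```text
t: 6.65
eef_pos: [515.1, -144.1, 118.6]
tcp_rot: [3.141, -0.0, 1.453]
ft_force: [-0.8, 0.3, -0.7]
opening: 0.362
grip_force: 30.0
```

>>> arm_command([
  [0,0,1,0,0.1],
  [0,0,1,0,0.1],
])

```text
t: 6.85
eef_pos: [515.1, -144.1, 117.6]
tcp_rot: [3.142, -0.0, 1.453]
ft_force: [0.1, 0.5, -1.4]
opening: 0.363
grip_force: 30.0
```

>>> arm_command([
  [0,0,1,0,0.1],
  [0,0,1,0,0.1],
])

```text
t: 7.05
eef_pos: [515.2, -144.2, 116.6]
tcp_rot: [3.141, -0.0, 1.453]
ft_force: [0.0, 0.3, 0.8]
opening: 0.364
grip_force: 30.0
```

>>> arm_command([
  [0,0,1,0,0.1],
  [0,0,1,0,0.1],
])

```text
t: 7.25
eef_pos: [515.2, -144.2, 115.7]
tcp_rot: [3.141, 0.0, 1.453]
ft_force: [0.7, -0.5, 1.4]
opening: 0.364
grip_force: 30.0
```

>>> arm_command([
  [0,0,0.6,0,0.1],
  [0,0,0.6,0,0.1],
])

```text
t: 7.45
eef_pos: [515.2, -144.2, 115.1]
tcp_rot: [3.141, 0.0, 1.453]
ft_force: [-0.1, -0.2, 3.0]
opening: 0.361
grip_force: 30.0
```

Contact felt at TCP z of about 117, as predicted, pressing about 3–4 N. Sliding along the edge.

>>> arm_command([
  [3,0,0,0,0.1],
  [6,0,0,0,0.1],
  [9,0,0,0,0.1],
  [12,0,0,0,0.1],
  [15,0,0,0,0.1],
])

```text
t: 7.95
eef_pos: [517.0, -129.0, 115.1]
tcp_rot: [3.141, 0.0, 1.454]
ft_force: [0.8, -1.8, 1.8]
opening: 0.365
grip_force: 30.0
```

>>> arm_command([
  [2,0,0,0,0.1],
  [4,0,0,0,0.1],
  [6,0,0,0,0.1],
  [8,0,0,0,0.1],
  [9.5,0,0,0,0.1],
])

```text
t: 8.45
eef_pos: [518.0, -119.7, 115.0]
tcp_rot: [-3.142, -0.0, 1.453]
ft_force: [-0.7, -2.1, 3.5]
opening: 0.361
grip_force: 30.0
```

>>> arm_command([
  [1,0,0,0,0.1],
  [1.5,0,0,0,0.1],
  [1.5,0,0,0,0.1],
])

```text
t: 8.75
eef_pos: [518.2, -118.3, 115.0]
tcp_rot: [3.142, -0.0, 1.453]
ft_force: [-0.1, -1.1, 2.3]
opening: 0.364
grip_force: 30.0
```

>>> arm_command([
  [0.7,0,0,0,0.1],
  [1.2,0,0,0,0.1],
  [1.2,0,0,0,0.1],
])

```text
t: 9.05
eef_pos: [518.3, -117.1, 115.0]
tcp_rot: [-3.142, -0.0, 1.453]
ft_force: [1.3, -1.4, 2.5]
opening: 0.362
grip_force: 30.0
```

>>> arm_command([
  [0.7,0,0,0,0.1],
  [1.2,0,0,0,0.1],
  [1.2,0,0,0,0.1],
])

```text
t: 9.35
eef_pos: [518.3, -115.7, 114.8]
tcp_rot: [-3.141, -0.0, 1.454]
ft_force: [0.2, -0.3, 0.2]
opening: 0.364
grip_force: 30.0
```

>>> arm_command([
  [0.7,0,0,0,0.1],
  [1.2,0,0,0,0.1],
  [1.2,0,0,0,0.1],
])

```text
t: 9.65
eef_pos: [518.6, -114.7, 115.0]
tcp_rot: [-3.142, -0.0, 1.454]
ft_force: [-0.9, 0.0, -0.6]
opening: 0.36
grip_force: 30.0
```

>>> arm_command([
  [0.7,0,0,0,0.1],
  [1.2,0,0,0,0.1],
  [1.2,0,0,0,0.1],
])

```text
t: 9.95
eef_pos: [518.7, -113.5, 115.0]
tcp_rot: [3.142, -0.0, 1.453]
ft_force: [0.4, 0.6, -0.4]
opening: 0.363
grip_force: 30.0
```

The support force vanished: it's over the notch. Lowering gently to the notch floor (expected at TCP z ≈ 109).

>>> arm_command([
  [0,0,1,0,0.1],
  [0,0,2,0,0.1],
  [0,0,2.5,0,0.1],
  [0,0,2.5,0,0.1],
])

```text
t: 10.35
eef_pos: [518.7, -113.6, 112.4]
tcp_rot: [-3.141, -0.0, 1.453]
ft_force: [0.6, 0.0, -0.5]
opening: 0.367
grip_force: 30.0
```

>>> arm_command([
  [0,0,1,0,0.1],
  [0,0,2,0,0.1],
  [0,0,2.5,0,0.1],
  [0,0,2.5,0,0.1],
])

```text
t: 10.75
eef_pos: [518.7, -113.5, 109.9]
tcp_rot: [-3.141, -0.0, 1.453]
ft_force: [0.0, -0.4, -0.5]
opening: 0.363
grip_force: 30.0
```

>>> arm_command([
  [0,0,0.5,0,0.1],
  [0,0,1,0,0.1],
  [0,0,1,0,0.1],
])

```text
t: 11.05
eef_pos: [518.7, -113.6, 109.0]
tcp_rot: [-3.142, -0.0, 1.453]
ft_force: [-0.6, -0.4, -0.7]
opening: 0.362
grip_force: 30.0
```

>>> arm_command([
  [0,0,0.5,0,0.1],
  [0,0,1,0,0.1],
  [0,0,1,0,0.1],
])

```text
t: 11.35
eef_pos: [518.8, -113.6, 108.1]
tcp_rot: [3.141, -0.0, 1.453]
ft_force: [0.6, -0.3, 0.9]
opening: 0.367
grip_force: 30.0
```

>>> arm_command([
  [0,0,0.5,0,0.1],
  [0,0,1,0,0.1],
  [0,0,1,0,0.1],
])

```text
t: 11.65
eef_pos: [518.8, -113.6, 107.1]
tcp_rot: [3.141, 0.0, 1.453]
ft_force: [-1.0, 0.0, 1.9]
opening: 0.365
grip_force: 30.0
```

>>> arm_command([
  [0,0,0,0,0.45],
  [0,0,0,0,0.55],
  [0,0,0,0,0.65],
  [0,0,0,0,0.8],
  [0,0,0,0,0.9],
])

```text
t: 12.15
eef_pos: [518.7, -113.5, 106.9]
tcp_rot: [-3.141, -0.0, 1.453]
ft_force: [0.9, -0.6, -0.1]
opening: 0.728
grip_force: 0.0
```

>>> arm_command([
  [0,0,0,0,1],
  [0,0,0,0,1],
  [0,0,0,0,1],
  [0,0,0,0,1],
  [0,0,0,0,1],
])

```text
t: 12.65
eef_pos: [518.7, -113.6, 107.0]
tcp_rot: [3.142, -0.0, 1.453]
ft_force: [0.8, 0.0, 0.5]
opening: 1.0
grip_force: 0.0
```

Released with no contact; retreating straight up, then sideways for a check.

>>> arm_command([
  [0,0,-20,0,1],
  [0,0,-60,0,1],
  [0,0,-105,0,1],
  [0,0,-150,0,1],
  [0,0,-150,0,1],
])

```text
t: 13.15
eef_pos: [520.5, -114.1, 262.5]
tcp_rot: [3.133, 0.002, 1.454]
ft_force: [0.9, -0.5, -1.0]
opening: 0.997
grip_force: 0.0
```

```bash
python3 - <<'E'
from h import *
rel([518.7,-113.6,257],83)
w=cam('wrist'); s=cam('scene')
a=cv2.resize(w['frame'][80:260,220:420],(400,360),interpolation=3); b=cv2.resize(s['frame'][155:245,290:390],(400,360),interpolation=3)
cv2.imwrite('pics/c6.png',np.hstack([a,b])[:,:,::-1])
for p in [(518.5,-114,87+34)]: print(proj(w,p),proj(s,p))
E
```

```text
t 13.15 pos [ 520.5 -114.1  262.5] yaw 83.3 shift [ 0.3 -1.9  5.5] turn 0.3 F [ 0.9 -0.5 -1. ] op 0.997 g 0.0
[314.7 192.7] [334.2 192.8]
```

View pics/c6.png

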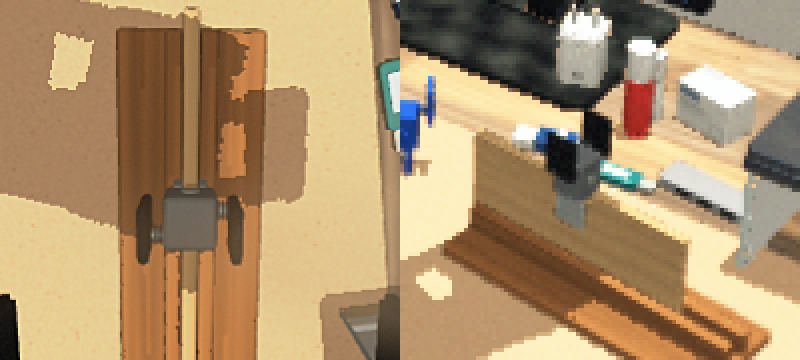

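The clamp stands upright and centred in the notch, with its housing top where the seated position projects (577,151 in the crop). It grips the board, and the other things are untouched.

```bash
python3 -c "
from cell import env
print(env.job_done())"
```

```text
the job is handed in; nothing more can be done
None
```

The clamp is released and sitting upright in the board's notch, gripping the board; the final pictures and the felt notch floor agree with it being fully down. I kept the force on the board to about 4 N, touched nothing else, and handed the job in at about 13 s (the judge's verdict isn't shown).

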